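Fit the stud cover on the board fixture

ROBOT

A 6-joint arm with a two-finger parallel gripper is mounted at the origin on a cart in front of the work surface, level with it; the furniture and walls round the work are solid. World frame = base frame: x ahead of the robot, y to its left, z up, the work surface at z = 0. Lengths are in m, angles in rad, forces in N, time in s.
With the tool pointing down it reaches from about 0.275 to 0.825 m from the base axis. Payload 5.2 kg.
Tool frame: the origin (TCP) lies on the mounting face of the last link; the fingertips stand 186 mm ahead of it and the grasp point (between the pads) lies 167 mm ahead of it (arm.tcp_to_grasp is the distance from the TCP to the grasp point, in m); z points along the fingers, y is the line along which they close (so a half turn about z gives the same grasp; the last joint's range is limited). The gripper opens to 93 mm and grips with 3 to 60 N. Pads are 15 mm wide; open, the fingers measure 128 mm over their backs; the gripper's body (75 mm by 188 mm) begins 65 mm behind the grasp point.
Start: joints at [1.032, 0.259, 1.535, -0, 1.348, -0.203], TCP at [0.181, 0.519, 0.405] pointing down, gripper open.
Joint ranges: [-3.14, 3.14], [-0.91, 2.08], [0.19, 2.58], [-1.22, 4.36], [0.22, 2.71], [-3.12, 3.12]. Speed limits (rad/s): [2.57, 2.57, 3.14, 3.14, 3.14, 3.14].

INTERFACE

Orientations are given as a unit quaternion [x, y, z, w].
In Python, from bench import arm, read_camera, camera_info gives the robot as it stands.
- The arm moves only by the tool apply_moves, never from a script. Its argument "deltas" is one flat list of numbers, 7 for each row, row after row: the shift along the tool's x, y, z in units of 30 mm (1.0 is 30 mm), then the turn, a rotation vector about the tool's x, y, z in units of 6 degrees (1.0 is 6 degrees), then the opening, from -1 (shut) to 1 (fully open). A call has exactly 5 rows; each row shifts and turns the commanded pose from where the row before left it, along the tool's axes as they then stand; what a row does not reach is not made up. A row lasts 1/12 s, in which the tool goes at most 41.7 mm and 7.16 degrees, less where a joint would pass 70% of its speed; a pose out of reach is approached as far as the arm can. A call is refused whole if a number of a shift passes 1 or a number of a turn 1, either way. A call with a gripper value outside its range is refused whole. The fingers move at their own pace and stop on an object; "force" is the grip in N (left out, the last holds). Time passes only in rows, so rows that do not move let the fingers close, or fill a call up. It gives the time, the measured TCP pose, the force, the opening and the grip force at its end, in the units of the state.
- arm.observe(): the state, without advancing time (a new reading comes with each control period).
- read_camera(name): name is "scene" or "top"; returns the picture (384x512x3 uint8, red, green, blue); there is no depth.
- camera_info(name): a dict with "camera_matrix" (3x3 intrinsics, pixels), "cam_to_world" (4x4, takes a point from camera to world coordinates). Camera axes: x right, y up, looking along -z (the intrinsics and any distortion apply to the point x, -y, -z); pixel columns grow to the right and rows downward; lengths in m; the calibration is good to about 2 mm. A picture is of the moment at which its call begins. camera_info takes no time and is no camera call.
- arm.sign_off(): hands the job in; it is judged then, once.
The state is a dict: "time": time; "joint_positions": joint angles; "joint_velocities": joint speeds; "joint_efforts": joint torques, N m; "ee_pos": TCP position; "eef_rot": TCP orientation; "force": force on the tool from outside, world axes, zero at the start; "ft_torque": the same for the moment, N m; "finger_gap": finger opening in m; "grasp_force": force on a finger pad.
Only numpy, scipy, OpenCV 4.12 (cv2) and the standard library are available. Lean on these libraries where they do the work, as an engineer would, in place of code of your own. Each camera call takes 0.05 s, during which the arm holds its last target. There are 200 camera calls.

TASK

A circuit board sits in the fixture between two upright studs. Pick up the longer cover plate, the one whose holes are spaced like the studs, lower it over the fixture so that both studs come up through its holes, and let it go lying flat on both end blocks. Leave the shorter cover plate where it lies.

Things in the scene. Friction and masses are not known exactly. Their poses are not given: they have to be found in the camera images.
- fixture: Fixed aluminium base 84 x 184 x 8 mm (long side = its y), behind the vise, long side roughly across the robot's view. A dark block at each end, tops 24 mm above the bench; a green circuit board, lower, between them. On the blocks at y = +55 and -55 mm stand two 8 mm steel studs with pointed tips, 51 mm above the bench. Origin: centre of underside, on the bench; z up.
- cover_long: The cover to fit: loose aluminium plate 64 x 160 x 6 mm (long side = its y), 0.13 to 0.21 kg, flat on the bench; 30 mm through holes at y = +55 and -55 mm; fits either way round. Central dark bridge handle: bar 12 mm wide (x), 40 long (y), 24 to 36 mm above the underside, a leg at each end. Origin: centre of the underside; z up. Seated, its underside is 24 mm above the bench.
- cover_short: Similar cover to be left alone: plate 64 x 122 x 6 mm, 30 mm holes at y = +36 and -36 mm (they do not fit the studs), same handle, origin and axes as the long one. Both covers lie near the front edge of the bench, one ahead of the robot, one to the right; which is which varies. The vise is 43 mm high; a tall microscope (from about y = 0.09 m leftward) must not be hit.

How it is judged:
At the end, for the whole second after the job is handed in: The long cover rests flat (within 4 degrees) on both fixture blocks, a stud through each hole: underside within 4 mm of the block tops, middle within 16 mm of the fixture's middle, lined up within 15 degrees either way round. The short cover has not moved more than 30 mm (horizontal distance between cover_long and fixture below 0.016 m and angle between the y axis of cover_long and the y axis of fixture, either way round below 0.26 rad and z of cover_long in the frame of fixture between 0.02 and 0.028 m and angle between cover_long's own z axis and vertical below 0.07 rad and linear speed of cover_long below 0.02 m/s); the robot touches nothing.
It fails at once if the shorter cover is moved by more than 30 mm (distance of cover_short from where it was at the start of the episode above 0.03 m).
It also fails if it takes over 42 s, if anything falls off the work surface, if the arm or the gripper's body presses on something with over 40 N, if the wrist force passes 120 N, or if a joint passes its speed limit or range.

## Working session

There is one attempt and no reset: what is moved stays moved. The work goes in short steps, Python scripts to look and compute and a tool call to move; the robot and the scene stay as the last step left them, time stands still between calls to the robot, and variables do not carry over. Pictures are saved under pics/ and viewed, at most 10 in all, crops included, and the job is handed in when it is done.

Besides the shell and the picture viewer there is one more tool, called after "Emit:" as name(argument=value, ...) on one line, values as JSON. apply_moves: Moves the arm, as the interface text tells. Its arguments: {"type":"object","properties":{"deltas":{"type":"array"},"force":{"type":"number"}},"required":["deltas"]}

```bash
mkdir -p pics
python3 - <<'E'
from bench import arm, read_camera, camera_info
import cv2
for n in("scene","top"):
    cv2.imwrite(f"pics/{n}0.png",read_camera(n)[:,:,::-1]); c=camera_info(n); print(n,c)
print(arm.observe())
E
```

```text
scene {'camera_matrix': array([[358.04208941,   0.        , 259.15247297],
       [  0.        , 358.04208941, 190.78827495],
       [  0.        ,   0.        ,   1.        ]]), 'cam_to_world': array([[-0.708354  ,  0.37458035, -0.59826765,  0.03834451],
       [-0.70549865, -0.40273207,  0.58316252,  0.37538644],
       [-0.02250035,  0.83516252,  0.54954281,  0.51079765],
       [ 0.        ,  0.        ,  0.        ,  1.        ]])}
top {'camera_matrix': array([[379.1782179 ,   0.        , 257.58278066],
       [  0.        , 379.1782179 , 195.33719428],
       [  0.        ,   0.        ,   1.        ]]), 'cam_to_world': array([[-0.01987044,  0.99473239, -0.10056161,  0.45979674],
       [-0.99980029, -0.01955505,  0.00412107, -0.10481916],
       [ 0.00213288,  0.10062341,  0.9949223 ,  0.86750008],
       [ 0.        ,  0.        ,  0.        ,  1.        ]])}
{'time': 0.1, 'joint_positions': array([ 1.03218736e+00,  2.59283424e-01,  1.53597759e+00, -2.05686462e-05,
        1.34804536e+00, -2.02792914e-01]), 'joint_velocities': array([ 4.74651360e-04, -3.36948965e-03, -4.00513103e-03,  6.04890547e-04,
       -7.03250204e-06, -4.31473709e-04]), 'joint_efforts': array([ 1.71573563e-03, -4.38212264e+01, -2.84645462e+01,  7.20256870e-02,
        3.63231904e-02, -1.78480326e-05]), 'ee_pos': array([0.18111958, 0.51911014, 0.40399185]), 'eef_rot': array([ 1.67117853e-01,  9.85936554e-01, -8.02286455e-04, -3.01065382e-04]), 'force': array([ 0.73983249, -0.15358876,  0.93789121]), 'ft_torque': array([-0.02956966, -0.02085189, -0.00620282]), 'grasp_force': 0.0, 'finger_gap': 0.09329054957399419}
```

View pics/top0.png

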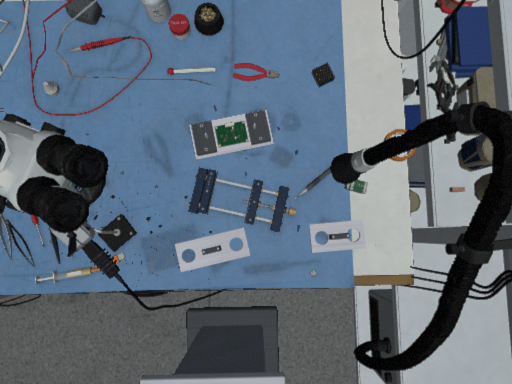

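View pics/scene0.png

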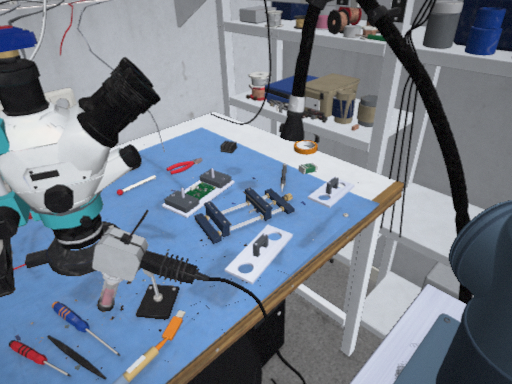

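The top view shows the long cover at about (212,250), with its holes at (189,256) and (237,244). The short cover is at (336,237), the fixture at (232,133), and the microscope on the left with its eyepieces at (85,165) and (70,205). The scene view agrees with this.

```bash
cat > h.py <<'E'
from bench import arm, read_camera, camera_info
import cv2, numpy as np
def ray(n,p):
    c=camera_info(n);K=c["camera_matrix"];T=c["cam_to_world"]
    d=np.linalg.inv(K)@[p[0],p[1],1]; return T[:3,3],T[:3,:3]@(d*[1,-1,-1])
def onz(n,p,z):
    o,d=ray(n,p); return (o+d*(z-o[2])/d[2])[:2]
def tri(p,q):
    o,d=ray("top",p);a,b=ray("scene",q)
    s=np.linalg.lstsq(np.c_[d,-b],a-o,rcond=None)[0]; P=o+d*s[0];Q=a+b*s[1]
    return (P+Q)/2,np.linalg.norm(P-Q)
E
python3 - <<'E'
from h import *
np.set_printoptions(precision=4,suppress=True)
im=cv2.imread("pics/top0.png"); hsv=cv2.cvtColor(im,cv2.COLOR_BGR2HSV)
m=((hsv[...,1]<60)&(hsv[...,2]>150)).astype(np.uint8)*255
cs,h=cv2.findContours(m,cv2.RETR_CCOMP,cv2.CHAIN_APPROX_NONE)
for i,c in enumerate(cs):
    a=cv2.contourArea(c)
    if a<60: continue
    r=cv2.minAreaRect(c); x,y=r[0]
    if 160<x<380 and 90<y<290:
        z=.006
        w=np.array([onz("top",p,z) for p in cv2.boxPoints(r)])
        print(r,a,h[0][i][3],"ctr",w.mean(0),"edges",w[1]-w[0],w[2]-w[1])
for p,q in [((85,165),(140,85)),((70,205),(130,158)),((100,165),(155,85)),((110,270),(190,270))]: print(tri(p,q))
cv2.imwrite("pics/crop.png",cv2.resize(im[90:285,160:390],None,fx=3,fy=3,interpolation=cv2.INTER_CUBIC))
E
```

```text
((212.0117950439453, 249.4495849609375), (29.137863159179688, 71.80236053466797), 76.60750579833984) 1984.0 -1 ctr [ 0.4267 -0.0036] edges [ 0.0342 -0.158 ] [-0.0638 -0.0141]
((188.00001525878906, 255.00003051757812), (14.142135620117188, 14.142135620117188), 45.0) 162.0 42 ctr [0.4153 0.0506] edges [ 0.0218 -0.0225] [-0.0227 -0.0224]
((211.20590209960938, 249.82354736328125), (8.00367546081543, 21.828205108642578), 75.96376037597656) 146.5 42 ctr [ 0.4257 -0.0016] edges [ 0.0109 -0.0478] [-0.0174 -0.0042]
((236.00001525878906, 244.00001525878906), (14.142135620117188, 14.142135620117188), 45.0) 161.0 42 ctr [ 0.4376 -0.0576] edges [ 0.022  -0.0228] [-0.0229 -0.0222]
((376.33740234375, 238.25062561035156), (134.9191131591797, 128.1580810546875), 64.8406982421875) 8919.0 -1 ctr [ 0.4468 -0.3748] edges [ 0.1211 -0.272 ] [-0.2806 -0.1121]
((333.0484924316406, 236.70355224609375), (15.170859336853027, 38.18515396118164), 86.05481719970703) 348.5 61 ctr [ 0.4496 -0.277 ] edges [ 0.0042 -0.0865] [-0.034  -0.0008]
((230.9615478515625, 133.8076934814453), (35.69313430786133, 79.23091888427734), 78.69007110595703) 1253.5 -1 ctr [ 0.6919 -0.0496] edges [ 0.0337 -0.1816] [-0.0837 -0.0144]
((231.03846740722656, 133.69232177734375), (23.730051040649414, 32.75139236450195), 78.69007110595703) 705.0 108 ctr [ 0.692  -0.0497] edges [ 0.0139 -0.0749] [-0.0555 -0.0099]
(array([0.5554, 0.1247, 0.3522]), np.float64(0.01034223014644876))
(array([0.5085, 0.186 , 0.2676]), np.float64(0.0086529020464128))
(array([0.554 , 0.1034, 0.3484]), np.float64(0.015689964979278558))
(array([0.3938, 0.1822, 0.1145]), np.float64(0.003309067532958673))
```

View pics/crop.png

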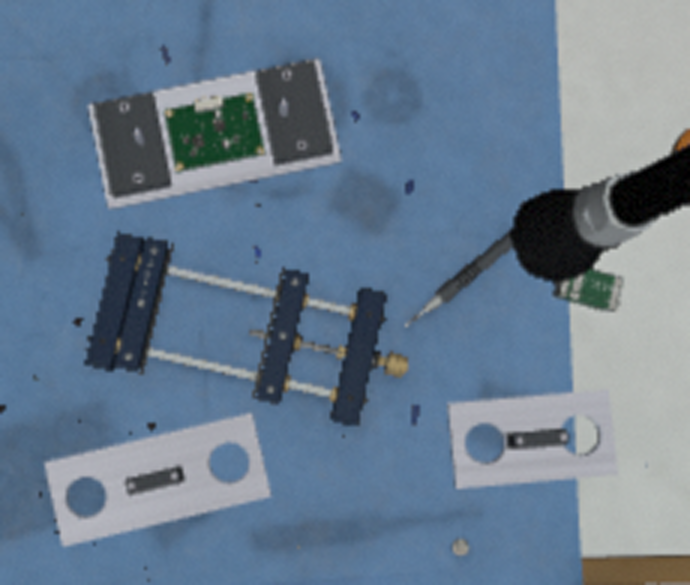

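Emit:
apply_moves(deltas=[0, -1, 0, 0, 0, 0, 1, 0, -1, 0, 0, 0, 0, 1, 0, -1, 0, 0, 0, 0, 1, 0, -1, 0, 0, 0, 0, 1, 0, -1, 0, 0, 0, 0, 1])

```text
time: 0.52
ee_pos: [0.1311, 0.3763, 0.4042]
eef_rot: [0.167, 0.986, -0.001, -0.0]
force: [0.3, 0.3, 1.0]
finger_gap: 0.0926
grasp_force: 0.0
```

Emit:
apply_moves(deltas=[0, -0.83, 0, 0, 0, 0, 1, 0, -0.83, 0, 0, 0, 0, 1, -0.97, -0.04, 0, 0, 0, 0.8, 1, -0.97, -0.04, 0, 0, 0, 0.8, 1, -0.97, -0.04, 0, 0, 0, 0.8, 1])

```text
time: 0.93
ee_pos: [0.1937, 0.2911, 0.4049]
eef_rot: [0.29, 0.957, 0.0, 0.0]
force: [0.4, 0.7, 0.2]
finger_gap: 0.093
grasp_force: 0.0
```

Run:
```python
from h import *
np.set_printoptions(precision=4,suppress=True)
L=[onz("top",p,z) for p,z in [((188.5,255.5),.004),((236.5,244.5),.004),((211.7,250),.036)]]
d=L[0]-L[1]; print("cover",L,(L[0]+L[1])/2,np.linalg.norm(d),np.degrees(np.arctan2(-d[0],d[1])))
S=[onz("top",p,.051) for p in [(205.3,132.7),(254.3,122.3)]]
d=S[0]-S[1]; print("fix",(S[0]+S[1])/2,np.linalg.norm(d),np.degrees(np.arctan2(-d[0],d[1])))
```

```text
cover [array([0.414 , 0.0498]), array([ 0.4364, -0.0586]), array([ 0.4265, -0.0063])] [ 0.4252 -0.0044] 0.11070197674065611 11.684081316889461
fix [ 0.6938 -0.0501] 0.11033703803987611 11.173169087912735
```

Emit:
apply_moves(deltas=[-0.97, -0.04, 0, 0, 0, 0.8, 1, -0.97, -0.04, 0, 0, 0, 0.8, 1, -0.97, -0.04, 0, 0, 0, 0.8, 1, -0.97, -0.04, 0, 0, 0, 0.8, 1, -0.97, -0.04, 0, 0, 0, 0.8, 1])

```text
time: 1.35
ee_pos: [0.2954, 0.1874, 0.4046]
eef_rot: [0.484, 0.875, -0.0, -0.0]
force: [0.1, 0.1, 0.1]
finger_gap: 0.0929
grasp_force: 0.0
```

Emit:
apply_moves(deltas=[-0.97, -0.04, 0, 0, 0, 0.8, 1, -0.97, -0.04, 0, 0, 0, 0.8, 1, -0.97, -0.04, 0, 0, 0, 0.8, 1, -0.97, -0.04, 0, 0, 0, 0.8, 1, -0.9, 0, 0, 0, 0, 0.23, 1])

```text
time: 1.77
ee_pos: [0.346, 0.0538, 0.4046]
eef_rot: [0.633, 0.774, -0.0, -0.0]
force: [0.1, -0.0, 0.1]
finger_gap: 0.0929
grasp_force: 0.0
```

```bash
cat >> h.py <<'E'
def go(x,y,z,yaw):
    "units needed along tool axes to bring TCP to x,y,z and tool y to yaw deg"
    from scipy.spatial.transform import Rotation as R
    s=arm.observe(); r=R.from_quat(s["eef_rot"]); ps=np.radians(yaw)
    M=np.array([[-np.sin(ps),np.cos(ps),0],[np.cos(ps),np.sin(ps),0],[0,0,-1]])
    print(s["time"],s["ee_pos"].round(4),s["joint_positions"].round(2),s["force"].round(1))
    print("shift",(r.inv().apply(np.array([x,y,z])-s["ee_pos"])/.03).round(2),"turn",(np.degrees((r.inv()*R.from_matrix(M.T.T)).as_rotvec())/6).round(2))
E
python3 -c "
from h import *
go(.426,-.004,.30,11.8)"
```

```text
1.7667 [0.346  0.0538 0.4046] [-0.17 -0.12  1.95 -0.    1.31 -0.37] [ 0.1 -0.   0.1]
shift [-2.42  2.23  3.49] turn [-0.   -0.   -0.05]
```

Emit:
apply_moves(deltas=[-0.8, 0.75, 0.6, 0, 0, 0, 1, -0.8, 0.75, 0.6, 0, 0, 0, 1, -0.6, 0.73, 0.8, 0, 0, 0, 1, 0, 0, 1, 0, 0, 0, 1, 0, 0, 0, 0, 0, 0, 1])

```text
time: 2.18
ee_pos: [0.4236, 0.0038, 0.31]
eef_rot: [0.632, 0.775, -0.002, -0.004]
force: [-1.7, -0.1, -0.7]
finger_gap: 0.0928
grasp_force: 0.0
```

```bash
python3 -c "
from h import *
go(.426,-.004,.198,11.8)
cv2.imwrite('pics/top1.png',read_camera('top')[:,:,::-1]);cv2.imwrite('pics/s1.png',cv2.resize(read_camera('scene')[150:350,180:380,::-1],None,fx=3,fy=3))"
```

```text
2.1833 [0.4236 0.0038 0.31  ] [-0.26  0.13  1.95 -0.    1.07 -0.46] [-1.7 -0.1 -0.7]
shift [-0.29  0.06  3.73] turn [-0.08 -0.04 -0.02]
```

View pics/s1.png

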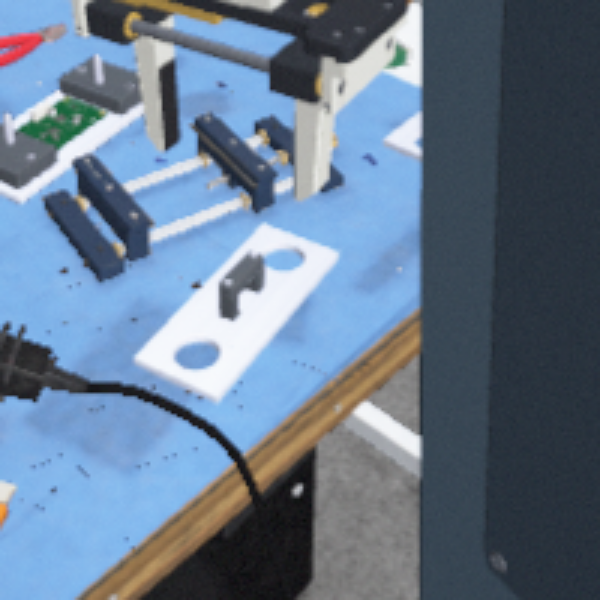

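Emit:
apply_moves(deltas=[-0.25, 0.05, 0.3, -0.08, -0.04, 0, 0, 0, 0, 0.5, 0, 0, 0, 0, 0, 0, 0.8, 0, 0, 0, 0, 0, 0, 0.8, 0, 0, 0, 0, 0, 0, 0.4, 0, 0, 0, 0])

```text
time: 2.7
ee_pos: [0.4279, -0.0022, 0.2309]
eef_rot: [0.63, 0.776, 0.002, 0.005]
force: [-0.3, 0.1, 0.7]
finger_gap: 0.0642
grasp_force: 0.0
```

```bash
python3 -c "
from h import *
go(.426,-.004,.197,11.8)
cv2.imwrite('pics/s2.png',cv2.resize(read_camera('scene')[150:350,180:380,::-1],None,fx=3,fy=3))"
```

```text
2.7 [ 0.4279 -0.0022  0.2309] [-0.27  0.25  2.05  0.    0.84 -0.47] [-0.3  0.1  0.7]
shift [-0.04 -0.09  1.13] turn [0.09 0.04 0.01]
```

View pics/s2.png

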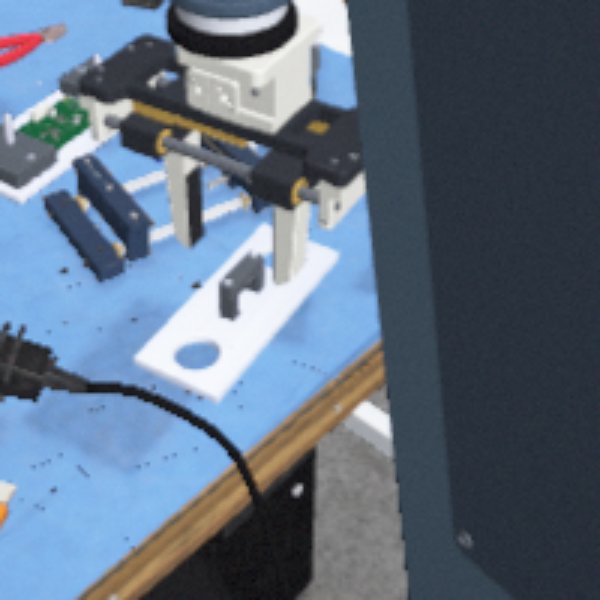

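The fingers straddle the handle, at about (190,240) and (290,280) with the handle at (240,285). I'll undo the small tilt and go down.

Emit:
apply_moves(deltas=[-0.04, -0.05, 0.4, 0.08, 0.04, 0, 0, 0, 0, 0.4, 0, 0, 0, 0, 0, 0, 0.25, 0, 0, 0, 0, 0, 0, 0, 0, 0, 0, 0, 0, 0, 0, 0, 0, 0, 0])

```text
time: 3.17
ee_pos: [0.4275, -0.0043, 0.1998]
eef_rot: [0.631, 0.776, 0.0, 0.0]
force: [-0.4, -0.3, -0.7]
finger_gap: 0.0466
grasp_force: 0.0
```

```bash
python3 -c "
from h import *
go(.426,-.004,.197,11.8); print(arm.observe()['finger_gap'])"
```

```text
3.1667 [ 0.4275 -0.0043  0.1998] [-0.27  0.31  2.07 -0.    0.76 -0.48] [-0.4 -0.3 -0.7]
shift [ 0.02 -0.05  0.09] turn [ 0.  0. -0.]
0.04661854695463412
```

Emit:
apply_moves(deltas=[0, -0.04, 0.08, 0, 0, 0, -1, 0, 0, 0, 0, 0, 0, -1, 0, 0, 0, 0, 0, 0, -1, 0, 0, 0, 0, 0, 0, -1, 0, 0, 0, 0, 0, 0, -1], force=35)

```text
time: 3.58
ee_pos: [0.4262, -0.0046, 0.1971]
eef_rot: [0.631, 0.776, 0.0, 0.0]
force: [-0.1, 0.4, -0.5]
finger_gap: 0.0177
grasp_force: 0.0
```

Emit:
apply_moves(deltas=[0, 0, 0, 0, 0, 0, -1, 0, 0, 0, 0, 0, 0, -1, 0, 0, 0, 0, 0, 0, -1, 0, 0, 0, 0, 0, 0, -1, 0, 0, 0, 0, 0, 0, -1])

```text
time: 4.0
ee_pos: [0.4263, -0.0046, 0.1971]
eef_rot: [0.631, 0.776, 0.0, 0.0]
force: [0.5, 0.3, 3.2]
finger_gap: 0.0116
grasp_force: 35.0
```

Emit:
apply_moves(deltas=[0, 0, -0.3, 0, 0, 0, -1, 0, 0, -0.7, 0, 0, 0, -1, 0, 0, -1, 0, 0, 0, -1, 0, 0, -0.8, 0, 0, 0, -1, 0, 0, -0.3, 0, 0, 0, -1])

```text
time: 4.42
ee_pos: [0.4266, -0.0047, 0.2929]
eef_rot: [0.631, 0.776, 0.001, 0.002]
force: [0.9, -0.1, -2.3]
finger_gap: 0.0115
grasp_force: 35.0
```

```bash
python3 -c "
from h import *
go(.693,-.050,.285,11.1)
a=read_camera('scene')[120:320,150:400,::-1]
cv2.imwrite('pics/s3.png',cv2.resize(a,None,fx=3,fy=3))"
```

```text
4.4167 [ 0.4266 -0.0047  0.2929] [-0.27  0.15  1.97 -0.    1.01 -0.48] [ 0.9 -0.1 -2.3]
shift [-3.29  8.38  0.3 ] turn [0.03 0.02 0.11]
```

View pics/s3.png

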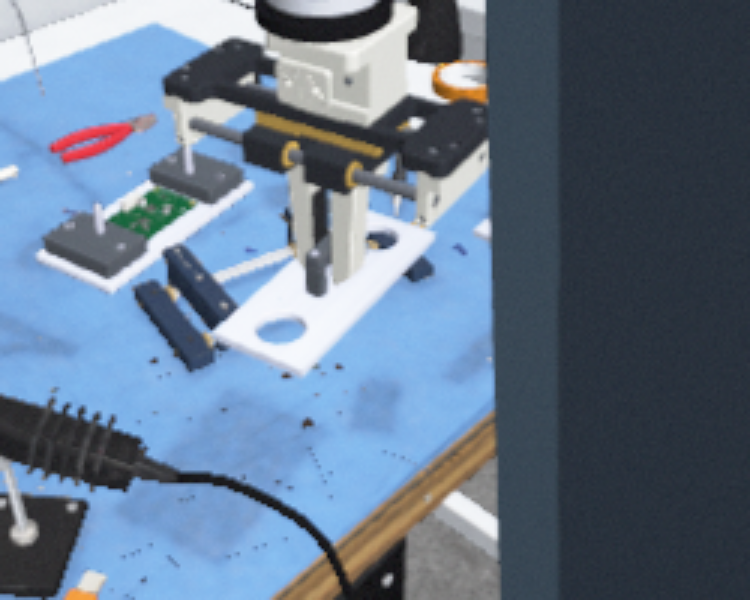

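The cover is held level, with its centre at about (330,300). Carrying it over to the fixture.

Emit:
apply_moves(deltas=[-0.2, 0.4, 0, 0, 0, 0, -1, -0.3, 0.75, 0, 0, 0, 0, -1, -0.33, 0.84, 0, 0, 0, 0, -1, -0.33, 0.84, 0, 0, 0, 0, -1, -0.33, 0.84, 0, 0, 0, 0, -1])

```text
time: 4.88
ee_pos: [0.5434, -0.0259, 0.2881]
eef_rot: [0.631, 0.776, -0.001, -0.001]
force: [0.4, -1.0, -0.4]
finger_gap: 0.0113
grasp_force: 35.0
```

Emit:
apply_moves(deltas=[-0.33, 0.84, 0, 0, 0, 0, -1, -0.33, 0.84, 0, 0, 0, 0, -1, -0.33, 0.84, 0, 0, 0, 0, -1, -0.33, 0.84, 0, 0, 0, 0, -1, -0.33, 0.7, 0, 0, 0, 0, -1])

```text
time: 5.3
ee_pos: [0.6734, -0.0495, 0.2873]
eef_rot: [0.631, 0.776, -0.001, -0.001]
force: [0.7, -0.1, -1.3]
finger_gap: 0.0115
grasp_force: 35.0
```

Emit:
apply_moves(deltas=[-0.1, 0.4, 0, 0, 0, 0.05, -1, 0, 0, 0, 0, 0, 0, -1, 0, 0, 0, 0, 0, 0, -1, 0, 0, 0, 0, 0, 0, -1, 0, 0, 0, 0, 0, 0, -1])

```text
time: 5.72
ee_pos: [0.6836, -0.0496, 0.2891]
eef_rot: [0.633, 0.774, -0.0, -0.001]
force: [-0.9, 0.4, -1.0]
finger_gap: 0.0114
grasp_force: 35.0
```

```bash
python3 -c "
from h import *
go(.693,-.050,.285,11.1)
a=read_camera('scene')[100:280,130:330,::-1]
cv2.imwrite('pics/s4.png',cv2.resize(a,None,fx=3,fy=3))
a=read_camera('top');cv2.imwrite('pics/t4.png',a[:,:,::-1])"
```

```text
5.7167 [ 0.6836 -0.0496  0.2891] [-0.23  0.58  1.32 -0.    1.24 -0.44] [-0.9  0.4 -1. ]
shift [-0.07  0.3   0.14] turn [-0.02 -0.01  0.07]
```

View pics/s4.png

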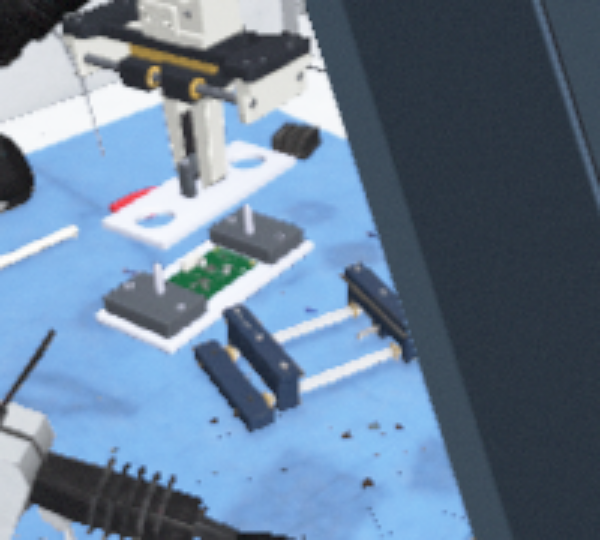

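The cover is above the fixture. The stud tips are at crop (159,265) and (248,207), and the cover's holes at (159,219) and (250,158).

```bash
python3 -c "
from h import *
np.set_printoptions(precision=4,suppress=True)
f=lambda u,v:(130+u/3,100+v/3)
print(tri((205.3,132.7),f(159,265)),tri((254.3,122.3),f(248,207)))
z=arm.observe()['ee_pos'][2]-.197
S=[onz('scene',f(*p),.051) for p in((159,265),(248,207))]; H=[onz('scene',f(*p),z+.006) for p in((159,219),(250,158))]
print(S,sum(S)/2,H,sum(H)/2,'need',(sum(S)-sum(H))/2)
"
```

```text
(array([0.6825, 0.0032, 0.0497]), np.float64(0.002659039141104753)) (array([ 0.7043, -0.1051,  0.0486]), np.float64(0.0025265522882397975))
[array([0.6794, 0.0036]), array([ 0.6996, -0.1032])] [ 0.6895 -0.0498] [array([0.6666, 0.0045]), array([ 0.6942, -0.1068])] [ 0.6804 -0.0511] need [0.0091 0.0013]
```

Emit:
apply_moves(deltas=[-0.05, 0.3, 0, 0, 0, 0, -1, 0, 0, 0.3, 0, 0, 0, -1, 0, 0, 0.4, 0, 0, 0, -1, 0, 0, 0, 0, 0, 0, -1, 0, 0, 0, 0, 0, 0, -1])

```text
time: 6.23
ee_pos: [0.6928, -0.0494, 0.2669]
eef_rot: [0.633, 0.774, -0.001, -0.002]
force: [-0.4, 0.1, -1.4]
finger_gap: 0.0116
grasp_force: 35.0
```

```bash
python3 -c "
from h import *
go(.693,-.050,.222,11.4)
a=read_camera('scene')[140:240,150:260,::-1]
cv2.imwrite('pics/s5.png',cv2.resize(a,None,fx=5,fy=5))"
```

```text
6.2333 [ 0.6928 -0.0494  0.2669] [-0.23  0.62  1.32 -0.    1.21 -0.43] [-0.4  0.1 -1.4]
shift [-0.02  0.01  1.5 ] turn [-0.03 -0.02  0.01]
```

View pics/s5.png

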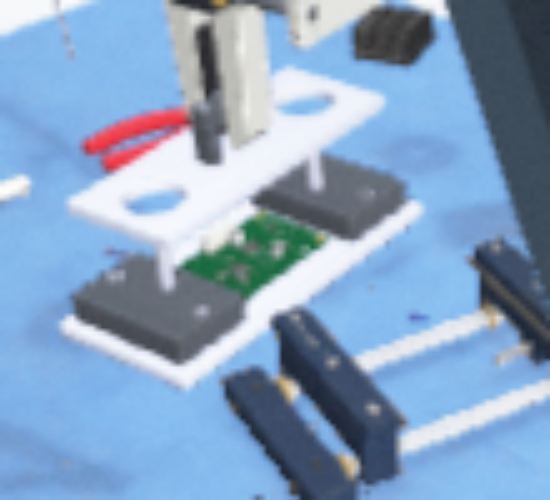

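The studs point up at the holes: stud bases at (168,285) and (315,185), holes at (155,200) and (305,102). Lowering slowly.

Emit:
apply_moves(deltas=[0, 0, 0.2, 0, 0, 0, -1, 0, 0, 0.3, 0, 0, 0, -1, 0, 0, 0.3, 0, 0, 0, -1, 0, 0, 0.2, 0, 0, 0, -1, 0, 0, 0, 0, 0, 0, -1])

```text
time: 6.7
ee_pos: [0.693, -0.0495, 0.2363]
eef_rot: [0.633, 0.774, -0.001, -0.002]
force: [0.0, -0.4, -1.1]
finger_gap: 0.0114
grasp_force: 35.0
```

```bash
python3 -c "
from h import *
go(.693,-.050,.222,11.4)
a=read_camera('scene')[140:240,150:260,::-1]
cv2.imwrite('pics/s6.png',cv2.resize(a,None,fx=5,fy=5))"
```

```text
6.7 [ 0.693  -0.0495  0.2363] [-0.23  0.65  1.35 -0.    1.15 -0.43] [ 0.  -0.4 -1.1]
shift [-0.02 -0.    0.48] turn [-0.03 -0.02  0.01]
```

View pics/s6.png

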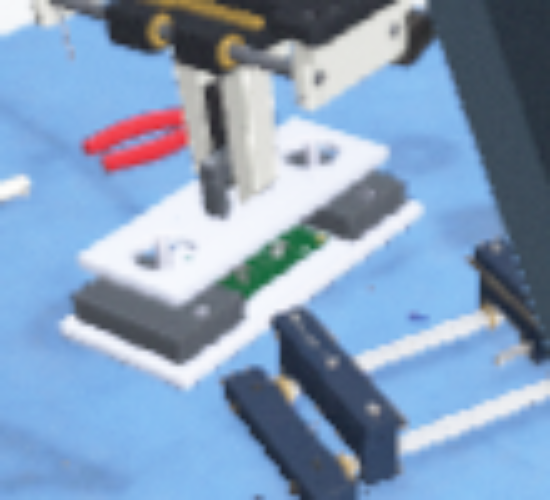

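Both stud tips stand inside the holes, at (178,247) and (315,150). Lowering the rest.

Emit:
apply_moves(deltas=[0, 0, 0.15, 0, 0, 0, -1, 0, 0, 0.15, 0, 0, 0, -1, 0, 0, 0.1, 0, 0, 0, -1, 0, 0, 0.04, 0, 0, 0, -1, 0, 0, 0, 0, 0, 0, -1])

```text
time: 7.17
ee_pos: [0.6937, -0.0496, 0.2252]
eef_rot: [0.633, 0.774, -0.0, -0.0]
force: [-0.5, -0.2, -1.6]
finger_gap: 0.0116
grasp_force: 35.0
```

Emit:
apply_moves(deltas=[0, 0, 0.03, 0, 0, 0, -1, 0, 0, 0, 0, 0, 0, -1, 0, 0, 0, 0, 0, 0, -1, 0, 0, 0, 0, 0, 0, -1, 0, 0, 0, 0, 0, 0, -1])

```text
time: 7.58
ee_pos: [0.6939, -0.0496, 0.2249]
eef_rot: [0.633, 0.774, 0.0, 0.0]
force: [0.5, -0.4, -2.0]
finger_gap: 0.0114
grasp_force: 35.0
```

Emit:
apply_moves(deltas=[0, 0, 0.07, 0, 0, 0, -1, 0, 0, 0.05, 0, 0, 0, -1, 0, 0, 0, 0, 0, 0, -1, 0, 0, 0, 0, 0, 0, -1, 0, 0, 0, 0, 0, 0, -1])

```text
time: 8.0
ee_pos: [0.6938, -0.0496, 0.2211]
eef_rot: [0.633, 0.774, 0.0, 0.0]
force: [-0.2, 0.1, -1.1]
finger_gap: 0.0115
grasp_force: 35.0
```

Emit:
apply_moves(deltas=[0, 0, 0.03, 0, 0, 0, -1, 0, 0, 0, 0, 0, 0, -1, 0, 0, 0, 0, 0, 0, -1, 0, 0, 0, 0, 0, 0, -0.4, 0, 0, 0, 0, 0, 0, -0.3])

```text
time: 8.42
ee_pos: [0.6939, -0.0496, 0.2202]
eef_rot: [0.633, 0.774, 0.0, 0.0]
force: [0.6, 0.0, -0.2]
finger_gap: 0.0206
grasp_force: 0.0
```

Emit:
apply_moves(deltas=[0, 0, 0, 0, 0, 0, -0.2, 0, 0, 0, 0, 0, 0, -0.2, 0, 0, 0, 0, 0, 0, -0.2, 0, 0, 0, 0, 0, 0, -0.2, 0, 0, 0, 0, 0, 0, -0.2])

```text
time: 8.83
ee_pos: [0.6938, -0.0496, 0.2201]
eef_rot: [0.633, 0.774, -0.0, -0.0]
force: [-0.1, 0.7, 0.7]
finger_gap: 0.0371
grasp_force: 0.0
```

Emit:
apply_moves(deltas=[0, 0, -0.2, 0, 0, 0, -0.2, 0, 0, -0.6, 0, 0, 0, -0.2, 0, 0, -1, 0, 0, 0, -0.2, 0, 0, -1, 0, 0, 0, -0.2, 0, 0, -0.7, 0, 0, 0, -0.2])

```text
time: 9.25
ee_pos: [0.6941, -0.0496, 0.3286]
eef_rot: [0.633, 0.774, 0.001, 0.001]
force: [0.8, -0.3, -0.1]
finger_gap: 0.0371
grasp_force: 0.0
```

Emit:
apply_moves(deltas=[0, -1, 0, 0, 0, 0, -0.2, 0, -1, 0, 0, 0, 0, -0.2, 0, -1, 0, 0, 0, 0, -0.2, 0, 0, 0, 0, 0, 0, -0.2, 0, 0, 0, 0, 0, 0, -0.2])

```text
time: 9.67
ee_pos: [0.6045, -0.0677, 0.3261]
eef_rot: [0.633, 0.774, 0.0, 0.0]
force: [0.9, 0.2, 0.5]
finger_gap: 0.0374
grasp_force: 0.0
```

```bash
python3 -c "
from h import *
a=read_camera('scene')[140:240,150:260,::-1]; b=read_camera('top')[90:190,180:290,::-1]
cv2.imwrite('pics/s7.png',cv2.resize(np.hstack([a,b]),None,fx=3.6,fy=3.6))"
```

```text
(no output)
```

View pics/s7.png

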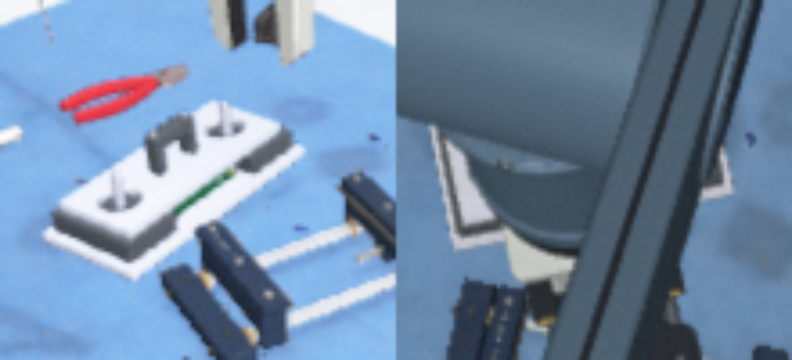

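The cover lies flat on both blocks with the studs up through its holes at (118,190) and (224,118), and the gripper is clear. The short cover was never approached.

```bash
python3 -c "
from bench import arm
print(arm.sign_off())"
```

```text
the job is handed in; nothing more can be done
None
```

The long cover is lying flat on both fixture blocks with a stud up through each hole, the gripper is clear, the short cover was left alone, and the job was handed in at about 10 s; no verdict came back from the hand-in.

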